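Set and lock the stop of a cheese cutter

ROBOT

A 6-joint arm with a two-finger parallel gripper is mounted at the origin on the work surface. World frame = base frame: x ahead of the robot, y to its left, z up, the work surface at z = 0. Lengths are in mm, angles in rad, forces in N, time in s.
With the tool pointing down it reaches from about 325 to 875 mm from the base axis. Payload 4.4 kg.
Tool frame: the origin (TCP) lies at the very end of the fingers, on their centre line; the grasp point (between the pads) lies 19 mm behind it; z points along the fingers, y is the direction in which the jaws open and shut (so a half turn about z gives the same grasp; the last joint's range is limited). The gripper opens to 85 mm and grips with 20 to 120 N. Pads are 22 mm wide; open, the fingers measure 114 mm over their backs; the gripper's body (76 mm by 85 mm) begins 54 mm behind the grasp point. The pads swing forward as they close: fully open they stand 13 mm farther back than shut.
Start: joints at [0.976, 0.207, 1.542, -0, 1.393, -0.15], TCP at [247.419, 519.048, 231.282] pointing down, gripper open.
Joint ranges: [-2.73, 2.73], [-0.86, 2.22], [0.23, 2.46], [-1.11, 4.25], [0.08, 2.63], [-2.82, 2.82]. Speed limits (rad/s): [2.79, 2.79, 3.14, 3.14, 3.14, 3.14].

INTERFACE

Orientations are given as a 3x3 rotation matrix whose columns are the frame's x, y, z axes.
In Python, from bench import manip gives the robot as it stands.
- The arm moves only by the tool carry_out, never from a script. Its argument "plan" is a list of rows, each a list of 2 entries, a list of its own where there are three numbers: the shift along the world's x, y, z in m, then the turn, a rotation vector about the world's x, y, z in degrees. In form: [[[tx, ty, tz], [ax, ay, az]], ...]. A call has 1 to 20 rows; each row is the pose to reach, as a shift and turn from the pose measured when the call began; what a row does not reach only later rows make up. A row lasts 1/10 s, in which the tool goes at most 50 mm and 8.59 degrees, less where a joint would pass 70% of its speed; a pose out of reach is approached as far as the arm can. A call with a gripper value outside its range is refused whole. "fingers" is the finger opening in m, from 0 to 0.0854, set as the call begins (left out, the last holds). The fingers move at their own pace and stop on an object; "squeeze" is the grip in N (left out, the last holds). Time passes only in rows, so rows that repeat a pose let the fingers close. It gives the time, the measured TCP pose, the force and the opening at its end, in the units of the state.
- manip.sense(): the state, without advancing time (a new reading comes with each control period).
- manip.camera(name): name is "scene" or "top" or "wrist"; returns a dict with "pixels" (384x512x3 uint8, red, green, blue), "z_map" (384x512 float32, mm along the optical axis (not along the pixel's ray), 0 where there is no reading), "fx", "fy", "cx", "cy" (pixels), "k1" (the pictures are not rectified: a ray, as slopes to the right and down, at radius r is drawn at 1 + k1 r^2 times it, then the intrinsics apply), "eye" and "attitude" of the camera in the world. Camera axes: x right, y down, z forward; pixel columns grow to the right and rows downward; lengths in mm; the calibration is good to about 2 mm. A picture is of the moment at which its call begins.
- manip.sign_off(): hands the job in, once; it reports no verdict.
The state is a dict: "time_s": time; "q": joint angles; "qvel": joint speeds; "effort": joint torques, N m; "position": TCP position; "tcp_rot": TCP orientation; "contact_force": force on the tool from outside, world axes, zero at the start; "moment": the same for the moment, N m; "width": opening from 0.0 (shut) to 1.0 (fully open).
Only numpy, scipy, OpenCV 4.12 (cv2) and the standard library are available. Lean on these libraries where they do the work, as an engineer would, in place of code of your own. Each camera call takes 0.05 s, during which the arm holds its last target. There are 200 camera calls.

TASK

Set the cheese cutter for its thinnest slice: with a fingertip, push the stop plate along the deck towards the cutting wire until it will go no farther, then spin the loose wing nut down, clockwise from above, with light fingertip strokes on its wings until it is snug. Pinch and force nothing, and leave the wire bow down and the cutter and everything around it where they stand.

Things in the scene. Friction and masses are not known exactly. Their poses are not given: they have to be found in the camera images.
- cutter: Wire cheese cutter standing loose on the table on rubber feet, 4.8 kg: flat aluminium deck 200 (x) x 340 (y) mm, top 28 mm above the table. Origin at the table under the deck's centre, z up, y along the deck. The wire bow crosses it parallel to x at y = +15 mm; stop plate and wing nut are on the -y side of the bow. It must stay where it is.
- bow (a joint): The wire bow: a 9 mm steel rod that arches over the deck at y = +15 mm, top 101 mm above the table, with a black handle that sticks out over the deck's -x edge to x = -190 mm. 0 = down, wire in its groove, as it starts and must stay; grows (rad) as it is raised.
- stop (a joint): Travel of the stop plate along the cutter's +y, towards the wire, in m: 0 = fully back, 0.040 = fully home (its slot's end meets the stud). Starts at 0.002 to 0.020. Slides with 1.5 N of drag and stays where left. Upright plate 150 mm wide (x), 6 mm thick with its facing, 52 mm high above the deck, on a slotted foot 54 mm wide, 4 mm thick, that reaches 112 mm back (-y), around the stud.
- stop_back (a point): Middle of the top edge of the stop plate's back face (the -y face, turned to the wing nut), 80 mm above the table. Push on this face towards the cutter's +y. Two gussets 4 mm thick stand behind it at x = +/-25 mm, 24 mm high, 21 mm deep; farther out its back is plain. Home, this face is 75 mm from the stud's axis.
- facing: White plastic facing, 3 mm thick, on the stop plate's front (+y side, against which the cheese is set); it moves with the plate. Origin on the deck under the plate, 2.5 mm from its back face. Keep fingers off it: the plate is only pushed from behind.
- stud (a point): On the vertical axis of the fixed M12 stud that carries the wing nut, at cutter x = 0, y = -75 mm, at the top of the stop's foot, 32 mm above the table. The nut turns about this axis. The stud ends 60 mm above the table.
- wing_nut (a joint): Turn of the dark steel wing nut in rad; grows as it is turned clockwise seen from above (tightened). Starts at 0 to 4.7; snug at 9.42, where it stops and pushing on only winds the wings up against a spring (1 N m per rad) that turns them back. Turns easily (0.012 N m) until then, stays where left. Two opposite wings, 64 mm over their tips, 5 mm thick, on a hub 23 mm across.
- wing_tip (a point): Outer end of one of the nut's two wings, 32 mm from the stud's axis; the other is opposite. Its x axis points from the stud's axis along this wing. The wings' outer parts stand from 48 mm (50 when loose) to 67 mm (69 when loose) above the table.
- tub: Bystander: lidded white tub of spread, 98 mm across, 68 mm high; origin under its centre. Leave it alone.
- mug: Bystander: white mug, 80 mm across without its handle, 92 mm high; origin under its centre. Leave it alone.
- jar: Bystander: amber glass jar with a steel cap, 68 mm across, 95 mm high; origin under its centre. Leave it alone.
- brick: Bystander: foil-wrapped brick of cream cheese, 115 (x) x 66 (y) x 50 mm high; origin under its centre. Leave it alone.

How it is judged:
By the outcome, as a careful person would: the job done as asked, in the order asked, and still so for the second after the job is handed in, with the robot touching nothing.
It also fails if it takes over 64 s, if anything falls off the work surface, if the arm or the gripper's body presses on something with over 40 N, if the wrist force passes 120 N, or if a joint passes its speed limit or range.

## Working session

There is one attempt and no reset: what is moved stays moved. The work goes in short steps, Python scripts to look and compute and a tool call to move; the robot and the scene stay as the last step left them, time stands still between calls to the robot, and variables do not carry over. Pictures are saved under pics/ and viewed, about 8 in all and at most 12, crops included, and the job is handed in when it is done.

Besides the shell and the picture viewer there is one more tool, called as name([rows], argument=value, ...), one row to a line, values as JSON. carry_out: Moves the arm, as the interface text tells. Its arguments: {"type":"object","properties":{"plan":{"type":"array"},"fingers":{"type":"number"},"squeeze":{"type":"number"}},"required":["plan"]}

```bash
mkdir -p pics
cat > h.py <<'E'
import numpy as np,cv2
from bench import manip
def cloud(c):
    h,w=c["z_map"].shape;v,u=np.mgrid[:h,:w].astype(float)
    K=np.array([[c["fx"],0,c["cx"]],[0,c["fy"],c["cy"]],[0,0,1.]])
    p=cv2.undistortPoints(np.stack([u.ravel(),v.ravel()],1)[:,None],K,np.array([c["k1"],0,0,0.]))[:,0]
    r=np.c_[p,np.ones(len(p))]@np.array(c["attitude"]).T
    return np.array(c["eye"]),r.reshape(h,w,3),(np.array(c["eye"])+r*c["z_map"].reshape(-1,1)).reshape(h,w,3)
def save(c,n,crop=None,s=1):
    im=c["pixels"][:,:,::-1]
    if crop:im=im[crop[1]:crop[3],crop[0]:crop[2]]
    cv2.imwrite("pics/"+n,cv2.resize(im,None,fx=s,fy=s,interpolation=cv2.INTER_CUBIC))
E
python3 - <<'E'
from h import *
a=manip.camera("top");b=manip.camera("scene")
for c in(a,b):print({k:np.round(c[k],3) for k in("fx","cx","cy","k1","eye","attitude")})
im=np.vstack([a["pixels"],b["pixels"]])[:,:,::-1]
cv2.imwrite("pics/top.png",cv2.resize(a["pixels"][:,:,::-1],(800,600)));save(b,"scene.png",None,1.5)
s=manip.sense();print(s)
E
```

```text
{'fx': np.float64(401.728), 'cx': np.float64(254.572), 'cy': np.float64(194.595), 'k1': np.float64(0.024), 'eye': array([ 364.693,   29.538, 1118.05 ]), 'attitude': array([[ 0.015, -0.983,  0.181],
       [-1.   , -0.012,  0.02 ],
       [-0.018, -0.181, -0.983]])}
{'fx': np.float64(403.115), 'cx': np.float64(257.303), 'cy': np.float64(194.636), 'k1': np.float64(-0.047), 'eye': array([989.498, 858.307, 987.951]), 'attitude': array([[-0.875,  0.323, -0.36 ],
       [ 0.483,  0.61 , -0.628],
       [ 0.017, -0.723, -0.69 ]])}
{'time_s': 0.1, 'q': array([ 9.75506885e-01,  2.07351145e-01,  1.54286293e+00,  4.64788792e-05,
        1.39350379e+00, -1.50507808e-01]), 'qvel': array([ 0.00076732, -0.00058714, -0.00279491,  0.00016499, -0.0004517 ,
       -0.00108332]), 'effort': array([-1.74318440e-03, -3.84091544e+01, -2.92549378e+01, -2.07339499e-04,
        4.85910539e-03, -9.03085436e-06]), 'position': array([247.00080127, 518.46372279, 230.20800929]), 'tcp_rot': array([[-9.02700870e-01,  4.30266926e-01, -1.22958724e-03],
       [ 4.30268529e-01,  9.02699278e-01, -1.73398790e-03],
       [ 3.63869875e-04, -2.09432508e-03, -9.99997741e-01]]), 'contact_force': array([-0.76766999,  0.03025527, -0.07030687]), 'moment': array([-0.01121214, -0.03281768, -0.00545721]), 'width': 0.9986416857986222}
```

View pics/top.png

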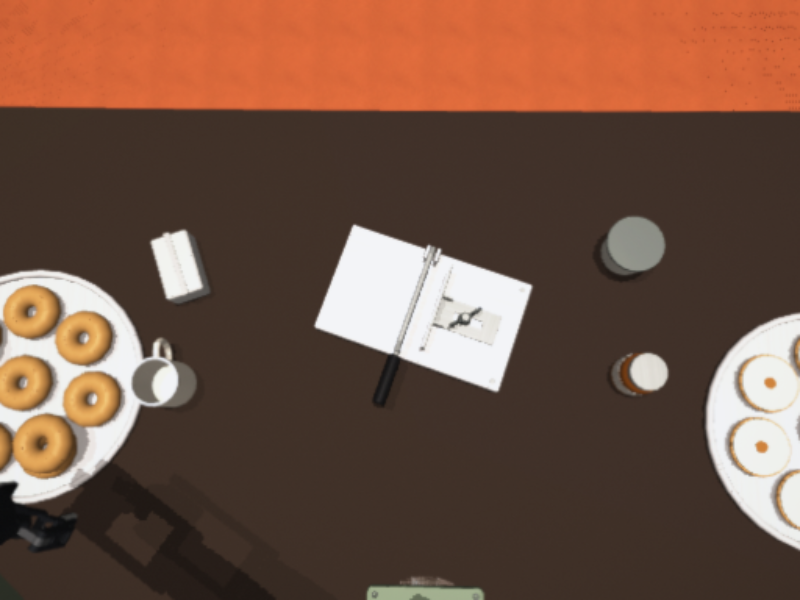

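View pics/scene.png

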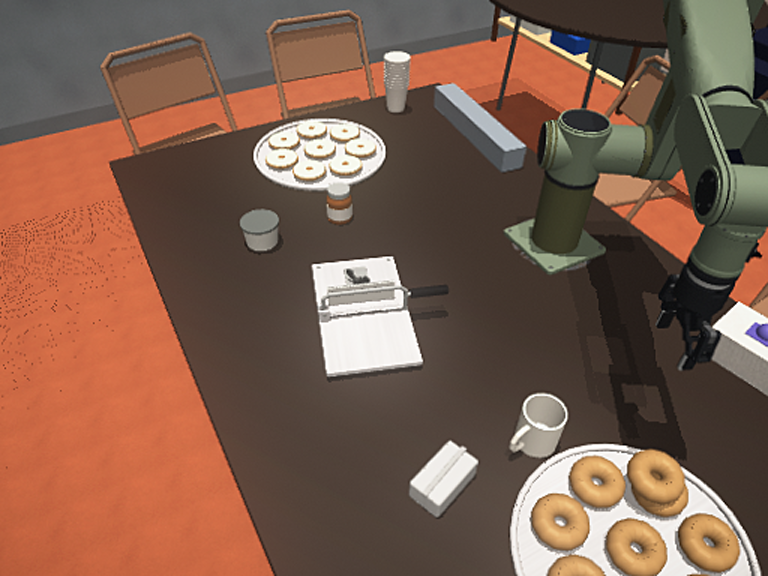

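The top view (800x600) shows the cutter in the middle. Its deck corners are near (352,226), (532,285), (498,391) and (315,327), with the plate at (450,268)-(423,348) and the nut at (464,318). The handle points to the robot, and the space behind the plate is free. Next I'll measure the cutter's pose.

```bash
cat >> h.py <<'E'
def pose(c):
    e,r,P=cloud(c)
    hsv=cv2.cvtColor(c["pixels"],cv2.COLOR_RGB2HSV)
    m=(abs(P[...,2]-28)<7)&(c["pixels"].min(2)>150)
    n,l,st,ct=cv2.connectedComponentsWithStats(m.astype(np.uint8))
    # deck plane points, cast onto z=28, near 
    X=e+r*((28-e[2])/r[...,2])[...,None]
    return m,l,st,X,P
E
python3 - <<'E'
from h import *
c=manip.camera("top")
m,l,st,X,P=pose(c)
box=(slice(130,260),slice(190,350))
mm=np.zeros_like(m);mm[box]=m[box]
p=X[mm][:,:2]
(ct,wh,ang)=cv2.minAreaRect(p.astype(np.float32));print(ct,wh,ang)
B=cv2.boxPoints((ct,wh,ang));print(B)
# dark/wing pixels
D=P[130:260,190:350]
m2=(D[...,2]>50)
for lo,hi in((35,60),(60,75),(75,85),(85,110)):
    q=D[(D[...,2]>lo)&(D[...,2]<hi)];print(lo,len(q),q.mean(0) if len(q) else 0)
save(c,"c.png",(255,150,350,260),8)
E
```

```text
(563.5081176757812, 7.80194091796875) (338.3572998046875, 198.7050018310547) 71.21951293945312
[[ 414.9793  -120.38359]
 [ 603.10504 -184.35533]
 [ 712.0369   135.98747]
 [ 523.9112   199.95921]]
35 230 [557.63381394 -45.62267541  45.36243951]
60 83 [553.14377807 -21.74207269  66.01860145]
75 361 [476.75508148  38.53633231  81.13867423]
85 285 [542.85452984  30.52574739  97.17203028]
```

View pics/c.png

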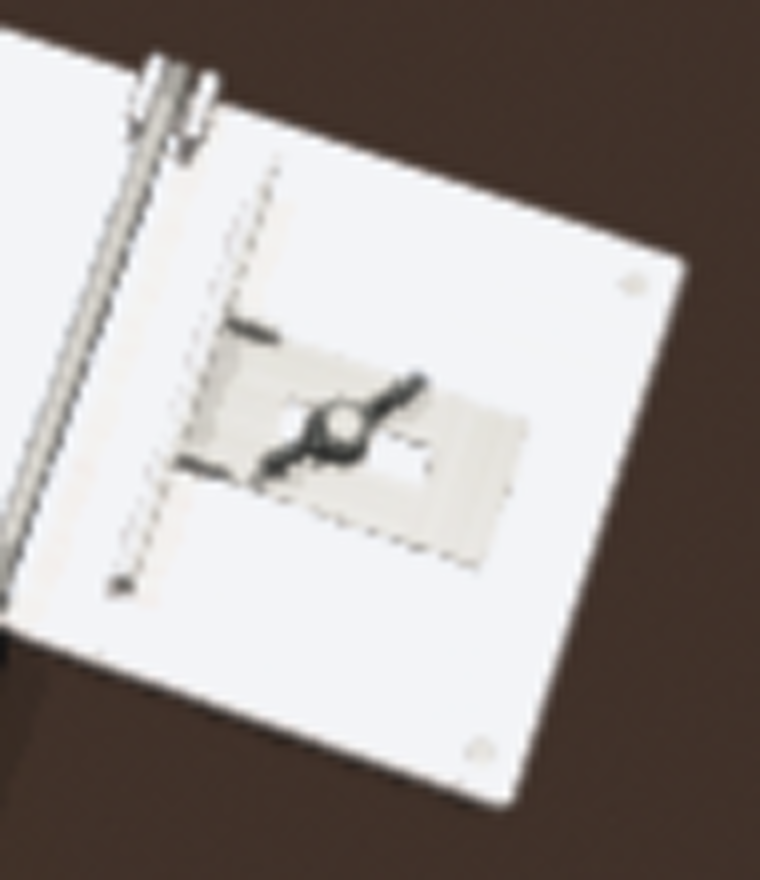

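The crop shows the nut's hub near (335,430), its wings at about (260,475) and (420,380), and the plate's top edge from (275,160) to (120,585). Next I'll express these in the cutter frame.

```bash
cat >> h.py <<'E'
C0=np.array([563.5,7.8]);A=np.radians(71.22-90)
R2=np.array([[np.cos(A),-np.sin(A)],[np.sin(A),np.cos(A)]])
def tocut(p):return (np.asarray(p)[...,:2]-C0)@R2
def toworld(p):return C0+np.asarray(p)@R2.T
def wings(c,zn=60,rmax=36):
    e,r,P=cloud(c)
    X=tocut(e+r*((zn-e[2])/r[...,2])[...,None]);d=X-[0,-75]
    rad=np.hypot(*np.moveaxis(d,-1,0))
    m=(rad<rmax)&(c["pixels"].max(2)<140)
    q=d[m].astype(np.float32);
    w=cv2.fitLine(q[np.hypot(*q.T)>13],cv2.DIST_HUBER,0,.01,.01).ravel()
    return m.sum(),q.mean(0),np.degrees(np.arctan2(w[1],w[0]))%180
E
python3 - <<'E'
from h import *
c=manip.camera("top");e,r,P=cloud(c)
print("stud world",toworld([0,-75]))
print("wing",wings(c))
Q=tocut(P);m=(abs(Q[...,0])<70)&(Q[...,1]>-60)&(Q[...,1]<8)&(P[...,2]>70)&(P[...,2]<88)
print("plate pts y",m.sum(),np.percentile(Q[m][:,1],[5,25,50,75,95]),np.percentile(P[m][:,2],[5,50,95]))
def at(u,v,z):
    return tocut(e+r[v,u]*((z-e[2])/r[v,u,2]))
for u,v in((275,160),(120,585)):print(at(255+u//8,150+v//8,80))
print(at(255+335//8,150+430//8,62),at(255+345//8,150+420//8,60))
for x,y in((-50,-50),(-50,-70),(50,-60)):print(x,y,toworld([x,y]))
E
```

```text
stud world [539.35485755 -63.20712708]
wing (np.int64(70), array([-3.5633583 , -0.04961074], dtype=float32), np.float32(140.06766))
plate pts y 124 [-26.11321349 -24.95603758 -23.38706965 -21.83432162 -20.67455961] [77.22168955 80.44701166 83.28007   ]
[ 71.67536131 -25.5188069 ]
[-78.42573106 -24.61981831]
[ -2.91984219 -71.76180637] [  1.77656047 -75.96552877]
-50 -50 [500.06515365 -23.44132309]
-50 -70 [493.62644899 -42.37655697]
50 -60 [591.52197076 -65.1024633 ]
```

carry_out([
  [[0.05,-0.05,0],[0,0,0]],
  [[0.09,-0.1,0],[0,0,1]],
  [[0.12,-0.15,0],[0,0,2]],
  [[0.15,-0.2,0],[0,0,3]],
  [[0.18,-0.25,0],[0,0,4]],
  [[0.2,-0.3,0],[0,0,5]],
  [[0.21,-0.35,0],[0,0,6]],
  [[0.22,-0.4,0],[0,0,6.7]],
  [[0.23,-0.45,0],[0,0,6.7]],
  [[0.23,-0.5,0],[0,0,6.7]],
  [[0.23,-0.54,0],[0,0,6.7]],
  [[0.23,-0.54,0],[0,0,6.7]],
  [[0.23,-0.54,0],[0,0,6.7]],
  [[0.23,-0.54,0],[0,0,6.7]],
  [[0.23,-0.54,0],[0,0,6.7]],
], fingers=0, squeeze=20)

```text
time_s: 1.7
position: [476.9, -20.5, 230.3]
tcp_rot: [[-0.947, 0.322, -0.001], [0.322, 0.947, -0.0], [0.001, -0.001, -1.0]]
contact_force: [0.7, -0.3, 0.5]
width: -0.004
```

carry_out([
  [[0.017,-0.006,-0.04],[0,0,0]],
  [[0.017,-0.006,-0.08],[0,0,0]],
  [[0.017,-0.006,-0.1],[0,0,0]],
  [[0.017,-0.006,-0.1],[0,0,0]],
])

```text
time_s: 2.1
position: [490.4, -23.7, 126.5]
tcp_rot: [[-0.948, 0.318, -0.01], [0.318, 0.948, 0.002], [0.01, -0.001, -1.0]]
contact_force: [0.0, 0.2, 0.0]
width: -0.005
```

Run:
```python
from h import *
c=manip.camera("wrist");save(c,"w1.png",None,1.5);print(c["eye"],c["attitude"])
e,r,P=cloud(c);print(manip.sense()["position"]);np.savez("w1.npz",**c)
Q=tocut(P);m=(abs(Q[...,0])<70)&(Q[...,1]>-60)&(Q[...,1]<8)&(P[...,2]>74)&(P[...,2]<84)
print(m.sum(),np.percentile(Q[m],[5,50,95],axis=0) if m.any() else 0)
```

```text
[414.04929052   1.26924475 268.97739297] [[ 0.31928316  0.9017668   0.29133299]
 [ 0.94765811 -0.30332113 -0.09970156]
 [-0.0015401   0.30791709 -0.95141195]]
[492.40147004 -24.35813057 128.83028798]
617 [[-66.92841676 -28.76665507]
 [-39.61648152 -25.98083408]
 [ -8.96421904 -23.01573187]]
```

View pics/w1.png

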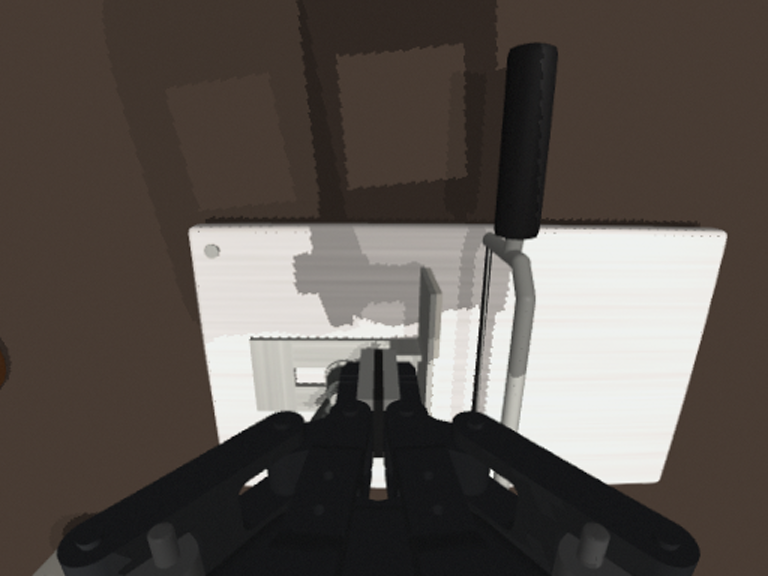

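Run:
```python
from h import *
c=dict(np.load("w1.npz"));e,r,P=cloud(c)
t=np.array([492.4,-24.4,128.8]);Q=tocut(P)-tocut(t);h=P[...,2]-t[2]
for lo in range(-4,130,8):
    m=(h>=lo)&(h<lo+8)&(abs(Q[...,0])<110)&(abs(Q[...,1])<110)&(c["z_map"]>0)
    if m.sum()>5:print(lo,m.sum(),np.percentile(Q[m],[1,99],axis=0).round(0).tolist())
```

```text
-4 83 [[-14.0, -12.0], [-9.0, 9.0]]
4 329 [[-14.0, -14.0], [-9.0, 12.0]]
12 410 [[-14.0, -14.0], [-8.0, 12.0]]
20 475 [[-14.0, -14.0], [-8.0, 12.0]]
28 580 [[-14.0, -12.0], [8.0, 12.0]]
36 929 [[-16.0, -29.0], [8.0, 27.0]]
44 2540 [[-16.0, -36.0], [7.0, 34.0]]
52 4005 [[-15.0, -41.0], [7.0, 39.0]]
60 3825 [[-19.0, -47.0], [8.0, 46.0]]
68 6246 [[-19.0, -53.0], [8.0, 52.0]]
76 7502 [[-19.0, -59.0], [-3.0, 57.0]]
84 7448 [[-21.0, -60.0], [-5.0, 59.0]]
92 1484 [[-22.0, -19.0], [-19.0, 18.0]]
```

The wrist view shows the shut fingertips at (378,350), about ±11 mm across. The linkage spreads to ±36-47 mm in the jaw direction from 44 mm above the tips, which would come near the bow. I'll turn the jaws to lie along the cutter's x.

carry_out([
  [[0.01,0.002,0],[0,0,-8]],
  [[0.01,0.002,0],[0,0,-16]],
  [[0.01,0.002,0],[0,0,-24]],
  [[0.01,0.002,0],[0,0,-32]],
  [[0.01,0.002,0],[0,0,-40]],
  [[0.01,0.002,0],[0,0,-48]],
  [[0.01,0.002,0],[0,0,-56]],
  [[0.01,0.002,0],[0,0,-64]],
  [[0.01,0.002,0],[0,0,-72]],
  [[0.01,0.002,0],[0,0,-80]],
  [[0.01,0.002,0],[0,0,-88]],
  [[0.01,0.002,0],[0,0,-90]],
  [[0.01,0.002,-0.02],[0,0,-90]],
  [[0.01,0.002,-0.04],[0,0,-90]],
  [[0.01,0.002,-0.06],[0,0,-90]],
  [[0.01,0.002,-0.074],[0,0,-90]],
  [[0.01,0.002,-0.074],[0,0,-90]],
  [[0.01,0.002,-0.074],[0,0,-90]],
])

```text
time_s: 3.95
position: [503.3, -22.1, 55.9]
tcp_rot: [[0.318, 0.948, 0.002], [0.948, -0.318, 0.005], [0.006, 0.001, -1.0]]
contact_force: [0.2, -0.3, 0.5]
width: -0.002
```

Run:
```python
from h import *
s=manip.sense();print(s["q"],s["position"],tocut(s["position"]),s["contact_force"])
c=manip.camera("scene");save(c,"s2.png",(190,160,320,260),6)
```

```text
[-0.21935092  0.2790688   1.86016385  0.00645725  1.00113397  0.1008822 ] [503.34779513 -22.13875497  55.85771532] [-47.31146336 -47.70998045] [ 0.23927064 -0.34684494  0.52449564]
```

View pics/s2.png

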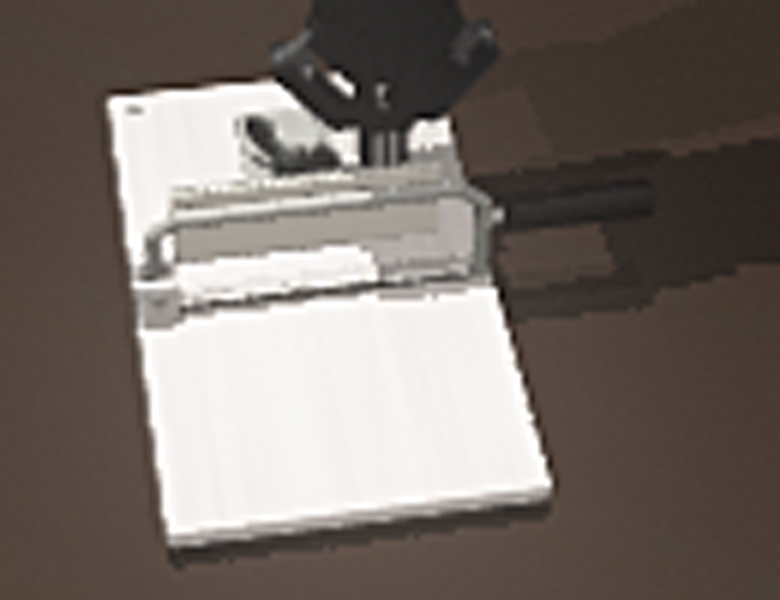

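The fingertip (380,150) stands behind the plate, clear of the nut and bow. I'll push along the cutter's +y, (0.322, 0.947) in world axes.

carry_out([
  [[0.0013,0.0038,0],[0,0,0]],
  [[0.0026,0.0076,0],[0,0,0]],
  [[0.0035,0.0104,0],[0,0,0]],
  [[0.0045,0.0133,0],[0,0,0]],
  [[0.0055,0.0161,0],[0,0,0]],
  [[0.0064,0.0189,0],[0,0,0]],
  [[0.0074,0.0218,0],[0,0,0]],
  [[0.0084,0.0246,0],[0,0,0]],
  [[0.009,0.0265,0],[0,0,0]],
  [[0.0097,0.0284,0],[0,0,0]],
  [[0.0097,0.0284,0],[0,0,0]],
])

```text
time_s: 5.1
position: [513.3, 6.6, 56.1]
tcp_rot: [[0.318, 0.948, 0.003], [0.948, -0.318, 0.005], [0.006, 0.001, -1.0]]
contact_force: [0.2, 0.0, 0.3]
width: 0.003
```

```bash
cat > st.py <<'E'
from h import *
s=manip.sense();f=s["contact_force"];print(s["time_s"],s["position"].round(1),"cut",tocut(s["position"]).round(2),"Fcut",(f[:2]@R2).round(2),f[2].round(2))
E
python3 st.py
```

```text
5.1 [513.3   6.6  56.1] cut [-47.16 -17.35] Fcut [0.21 0.12] 0.34
```

carry_out([
  [[0.0003,0.0009,0],[0,0,0]],
  [[0.0006,0.0019,0],[0,0,0]],
  [[0.001,0.0028,0],[0,0,0]],
  [[0.0013,0.0038,0],[0,0,0]],
])

```text
time_s: 5.5
position: [514.4, 10.4, 55.9]
tcp_rot: [[0.318, 0.948, 0.002], [0.948, -0.318, 0.005], [0.006, 0.001, -1.0]]
contact_force: [0.2, -2.5, 1.2]
width: 0.001
```

```bash
python3 st.py
python3 - <<'E'
from h import *
c=manip.camera("scene");e,r,P=cloud(c)
Q=tocut(P);m=(Q[...,0]>-30)&(Q[...,0]<70)&(Q[...,1]>-40)&(Q[...,1]<10)&(P[...,2]>70)&(P[...,2]<90)
print(m.sum(),np.percentile(Q[m][:,1],[5,50,95]))
E
```

```text
5.5 [514.4  10.4  55.9] cut [-47.33 -13.37] Fcut [ 1.01 -2.28] 1.21
81 [0.55649553 3.16652232 5.2089736 ]
```

carry_out([
  [[0.0002,0.0005,0],[0,0,0]],
  [[0.0003,0.0009,0],[0,0,0]],
  [[0.0003,0.0009,0],[0,0,0]],
])

```text
time_s: 5.85
position: [514.7, 11.5, 55.9]
tcp_rot: [[0.318, 0.948, 0.003], [0.948, -0.318, 0.006], [0.006, 0.001, -1.0]]
contact_force: [0.3, -1.4, 0.3]
width: -0.003
```

```bash
python3 st.py
```

```text
5.85 [514.7  11.5  55.9] cut [-47.36 -12.18] Fcut [ 0.75 -1.27] 0.32
```

Drag only (1.3-2.3 N), so the plate is still sliding. I'll keep pushing gently.

carry_out([
  [[0.0002,0.0005,0],[0,0,0]],
  [[0.0003,0.0009,0],[0,0,0]],
  [[0.0003,0.0009,0],[0,0,0]],
])

```text
time_s: 6.15
position: [514.8, 11.8, 55.9]
tcp_rot: [[0.318, 0.948, 0.002], [0.948, -0.318, 0.004], [0.005, 0.0, -1.0]]
contact_force: [-1.2, -5.6, 0.7]
width: 0.002
```

```bash
python3 st.py
```

```text
6.15 [514.8  11.8  55.9] cut [-47.34 -11.92] Fcut [ 0.69 -5.69] 0.67
```

carry_out([
  [[0.0003,0.0008,0],[0,0,0]],
  [[0.0003,0.0008,0],[0,0,0]],
])

```text
time_s: 6.35
position: [514.8, 11.7, 56.0]
tcp_rot: [[0.318, 0.948, 0.001], [0.948, -0.318, 0.003], [0.003, 0.0, -1.0]]
contact_force: [-2.7, -6.0, 2.2]
width: 0.001
```

```bash
python3 st.py
```

```text
6.35 [514.8  11.7  56. ] cut [-47.32 -11.95] Fcut [-0.65 -6.51] 2.16
```

The plate is home: 6.5 N with no further motion, and the tool's front is at cutter y ≈ -1, where 0 is expected. I'll back off and look at the nut.

carry_out([
  [[-0.003,-0.009,0],[0,0,0]],
  [[-0.0097,-0.0284,0],[0,0,0]],
  [[-0.0097,-0.0284,0.03],[0,0,0]],
  [[-0.0203,-0.0597,0.05],[0,0,0]],
  [[-0.0203,-0.0597,0.05],[0,0,0]],
  [[-0.0203,-0.0597,0.05],[0,0,0]],
])

```text
time_s: 6.95
position: [494.7, -48.1, 106.3]
tcp_rot: [[0.319, 0.948, 0.002], [0.948, -0.319, 0.004], [0.005, 0.001, -1.0]]
contact_force: [0.5, -0.6, -0.5]
width: 0.0
```

```bash
python3 st.py
python3 - <<'E'
from h import *
c=manip.camera("wrist");save(c,"w2.png",None,1.5)
e,r,P=cloud(c);Q=tocut(P)-[0,-75]
for lo,hi in((52,58),(58,63),(63,72)):
    m=(np.hypot(Q[...,0],Q[...,1])<40)&(P[...,2]>lo)&(P[...,2]<hi);v=Q[m]
    print(lo,m.sum(),v.mean(0),np.percentile(v,[2,98],axis=0).tolist())
m=(np.hypot(Q[...,0],Q[...,1])<40)&(P[...,2]>46)&(P[...,2]<75);v=Q[m]
w=cv2.fitLine(v.astype(np.float32),2,0,.01,.01).ravel();print("wing",np.degrees(np.arctan2(w[1],w[0]))%180,w[2:])
E
```

```text
6.95 [494.7 -48.1 106.3] cut [-47.14 -75.1 ] Fcut [ 0.7  -0.39] -0.47
52 214 [-0.12060891 -0.47055342] [[-23.324511506444257, -17.1324577036878], [21.235492363944026, 19.677385020754613]]
58 277 [-1.22384525 -0.174526  ] [[-23.973482352359273, -17.03990354215753], [20.853061977167133, 19.886554630660463]]
63 257 [-2.25242967  0.49387014] [[-22.743542798613525, -20.439359569360438], [21.49482890929276, 18.950391378344257]]
wing 138.67169 [-1.1654395  0.3833236]
```

View pics/w2.png

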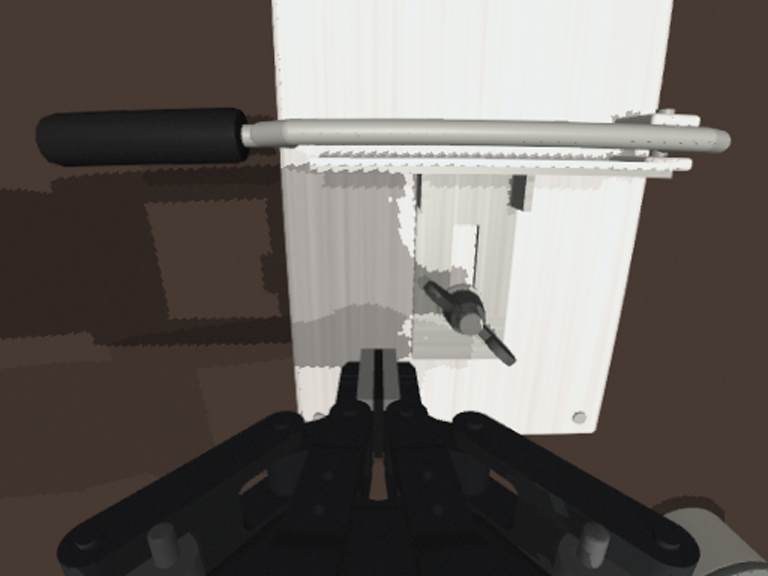

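The nut is as expected: hub at (468,315), wings at 139° in the cutter frame, and the stud within 1-2 mm of my estimate. The shut fingertip can orbit the stud at a 31 mm radius, clear of the hub, with the plate 75 mm away.

```bash
cat > orb.py <<'E'
from h import *
import sys
a0,a1,st=map(float,sys.argv[1:4]);R=float(sys.argv[4]) if len(sys.argv)>4 else 31
p=manip.sense()["position"]
n=max(1,round(abs(a1-a0)/st))
for a in np.linspace(a0,a1,n+1)[1:]:
    t=np.radians(a);w=toworld([-.5+R*np.cos(t),-75+R*np.sin(t)])-p[:2]
    print(round(a),(w/1000).round(4).tolist(),round((52-p[2])/1000,4))
E
python3 orb.py 180 0 10
```

```text
170 [0.0176, -0.0006] -0.0535
160 [0.0206, 0.0039] -0.0535
150 [0.0244, 0.0078] -0.0535
140 [0.0287, 0.011] -0.0535
130 [0.0336, 0.0134] -0.0535
120 [0.0388, 0.0149] -0.0535
110 [0.0442, 0.0155] -0.0535
100 [0.0495, 0.0151] -0.0535
90 [0.0548, 0.0138] -0.0535
80 [0.0597, 0.0117] -0.0535
70 [0.0642, 0.0087] -0.0535
60 [0.0681, 0.0049] -0.0535
50 [0.0713, 0.0006] -0.0535
40 [0.0737, -0.0043] -0.0535
30 [0.0752, -0.0095] -0.0535
20 [0.0758, -0.0149] -0.0535
10 [0.0754, -0.0202] -0.0535
0 [0.0742, -0.0255] -0.0535
```

carry_out([
  [[0,0,-0.03],[0,0,0]],
  [[0,0,-0.0535],[0,0,0]],
  [[0,0,-0.0535],[0,0,0]],
  [[0.007,-0.0025,-0.0535],[0,0,0]],
  [[0.0148,-0.0049,-0.0535],[0,0,0]],
  [[0.0176,-0.0006,-0.0535],[0,0,0]],
  [[0.0206,0.0039,-0.0535],[0,0,0]],
  [[0.0244,0.0078,-0.0535],[0,0,0]],
  [[0.0287,0.011,-0.0535],[0,0,0]],
  [[0.0336,0.0134,-0.0535],[0,0,0]],
  [[0.0388,0.0149,-0.0535],[0,0,0]],
  [[0.0442,0.0155,-0.0535],[0,0,0]],
  [[0.0495,0.0151,-0.0535],[0,0,0]],
  [[0.0548,0.0138,-0.0535],[0,0,0]],
])

```text
time_s: 8.4
position: [549.3, -33.7, 51.9]
tcp_rot: [[0.319, 0.948, 0.001], [0.948, -0.319, 0.005], [0.004, -0.001, -1.0]]
contact_force: [-0.2, 0.2, -0.7]
width: 0.001
```

```bash
cat > wing.py <<'E'
from h import *
c=manip.camera("wrist");e,r,P=cloud(c);Q=tocut(P)-[0,-75]
t=tocut(manip.sense()["position"])-[0,-75];rad=np.hypot(Q[...,0],Q[...,1])
fd=abs(Q-t).max(-1)
m=(rad<36)&(rad>10)&(fd>17)&(P[...,2]>45)&(P[...,2]<73);v=Q[m];a=np.degrees(np.arctan2(v[:,1],v[:,0]))
print("finger ang",np.degrees(np.arctan2(t[1],t[0])).round(1),"r",np.hypot(*t).round(1),"wing px",m.sum(),np.percentile(a[rad[m]>18],[10,50,90]) if m.sum()>5 else 0)
E
python3 st.py; python3 wing.py; python3 orb.py 90 -90 10
```

```text
8.4 [549.3 -33.7  51.9] cut [ -0.09 -43.87] Fcut [-0.22  0.11] -0.67
finger ang 87.9 r 31.1 wing px 6 [50.98744393 52.25758366 52.77394226]
80 [0.0034, -0.0017] -0.0002
70 [0.0079, -0.0047] -0.0002
60 [0.0118, -0.0085] -0.0002
50 [0.015, -0.0128] -0.0002
40 [0.0174, -0.0177] -0.0002
30 [0.0189, -0.0229] -0.0002
20 [0.0195, -0.0282] -0.0002
10 [0.0191, -0.0336] -0.0002
0 [0.0178, -0.0389] -0.0002
-10 [0.0156, -0.0438] -0.0002
-20 [0.0126, -0.0483] -0.0002
-30 [0.0089, -0.0522] -0.0002
-40 [0.0045, -0.0554] -0.0002
-50 [-0.0003, -0.0578] -0.0002
-60 [-0.0055, -0.0593] -0.0002
-70 [-0.0109, -0.0599] -0.0002
-80 [-0.0163, -0.0595] -0.0002
-90 [-0.0215, -0.0582] -0.0002
```

The wing moved from 139° to about 52°, so the stroke works. I'll continue.

carry_out([
  [[0.0034,-0.0017,0],[0,0,0]],
  [[0.0079,-0.0047,0],[0,0,0]],
  [[0.0118,-0.0085,0],[0,0,0]],
  [[0.015,-0.0128,0],[0,0,0]],
  [[0.0174,-0.0177,0],[0,0,0]],
  [[0.0189,-0.0229,0],[0,0,0]],
  [[0.0195,-0.0282,0],[0,0,0]],
  [[0.0191,-0.0336,0],[0,0,0]],
  [[0.0178,-0.0389,0],[0,0,0]],
  [[0.0156,-0.0438,0],[0,0,0]],
  [[0.0126,-0.0483,0],[0,0,0]],
  [[0.0089,-0.0522,0],[0,0,0]],
  [[0.0045,-0.0554,0],[0,0,0]],
  [[-0.0003,-0.0578,0],[0,0,0]],
  [[-0.0055,-0.0593,0],[0,0,0]],
  [[-0.0109,-0.0599,0],[0,0,0]],
])

```text
time_s: 10.05
position: [539.2, -94.3, 52.3]
tcp_rot: [[0.319, 0.948, 0.003], [0.948, -0.319, 0.004], [0.005, 0.001, -1.0]]
contact_force: [1.0, 0.4, 0.0]
width: 0.001
```

```bash
python3 st.py; python3 wing.py; python3 orb.py -70 -110 5
```

```text
10.05 [539.2 -94.3  52.3] cut [   9.84 -104.47] Fcut [0.8  0.66] 0.01
finger ang -73.6 r 30.9 wing px 496 [-108.09525801   72.3783787    77.87537625]
-75 [-0.0013, 0.0001] -0.0
-80 [-0.0039, 0.0004] -0.0
-85 [-0.0066, 0.0009] -0.0
-90 [-0.0092, 0.0017] -0.0
-95 [-0.0117, 0.0027] -0.0
-100 [-0.0141, 0.0039] -0.0
-105 [-0.0164, 0.0053] -0.0
-110 [-0.0186, 0.0069] -0.0
```

carry_out([
  [[-0.0039,0.0004,0],[0,0,0]],
  [[-0.0066,0.0009,0],[0,0,0]],
  [[-0.0092,0.0017,0],[0,0,0]],
  [[-0.0117,0.0027,0],[0,0,0]],
  [[-0.0117,0.0027,0],[0,0,0]],
])

```text
time_s: 10.6
position: [526.0, -91.1, 51.9]
tcp_rot: [[0.319, 0.948, 0.0], [0.948, -0.319, 0.004], [0.004, -0.001, -1.0]]
contact_force: [-0.3, -0.1, 0.9]
width: 0.001
```

```bash
python3 st.py; python3 wing.py
python3 - <<'E'
from h import *
for a in range(-95,-370,-5):
    t=np.radians(a);print(a,toworld([-.5+31*np.cos(t),-75+31*np.sin(t)]).round(1).tolist(),end=" ")
E
```

```text
10.6 [526.  -91.1  51.9] cut [  -3.69 -105.75] Fcut [-0.2  -0.19] 0.86
finger ang -96.4 r 31.0 wing px 918 [-134.39436296   48.40282681   52.01244804]
-95 [526.4, -91.4] -100 [524.0, -90.2] -105 [521.6, -88.8] -110 [519.5, -87.2] -115 [517.4, -85.4] -120 [515.6, -83.5] -125 [513.9, -81.4] -130 [512.4, -79.1] -135 [511.1, -76.7] -140 [510.0, -74.3] -145 [509.1, -71.7] -150 [508.5, -69.1] -155 [508.1, -66.4] -160 [507.9, -63.7] -165 [507.9, -61.0] -170 [508.2, -58.3] -175 [508.8, -55.7] -180 [509.5, -53.1] -185 [510.5, -50.5] -190 [511.7, -48.1] -195 [513.1, -45.8] -200 [514.7, -43.6] -205 [516.5, -41.6] -210 [518.5, -39.7] -215 [520.6, -38.0] -220 [522.8, -36.5] -225 [525.2, -35.2] -230 [527.7, -34.1] -235 [530.2, -33.3] -240 [532.8, -32.6] -245 [535.5, -32.2] -250 [538.2, -32.1] -255 [540.9, -32.1] -260 [543.6, -32.4] -265 [546.3, -32.9] -270 [548.9, -33.7] -275 [551.4, -34.7] -280 [553.8, -35.9] -285 [556.1, -37.3] -290 [558.3, -38.9] -295 [560.3, -40.7] -300 [562.2, -42.6] -305 [563.9, -44.7] -310 [565.4, -47.0] -315 [566.7, -49.3] -320 [567.8, -51.8] -325 [568.6, -54.4] -330 [569.3, -57.0] -335 [569.7, -59.7] -340 [569.9, -62.4] -345 [569.8, -65.1] -350 [569.5, -67.8] -355 [569.0, -70.4] -360 [568.2, -73.0] -365 [567.2, -75.5]
```

The nut has turned 271° so far with no resistance. From here I'll use short strokes of about 13-15°, checking force after each.

carry_out([
  [[-0.0044,0.0023,0],[0,0,0]],
  [[-0.0065,0.0039,0],[0,0,0]],
  [[-0.0065,0.0039,0],[0,0,0]],
])

```text
time_s: 10.95
position: [519.1, -87.0, 51.8]
tcp_rot: [[0.318, 0.948, -0.0], [0.948, -0.318, 0.004], [0.004, -0.002, -1.0]]
contact_force: [0.2, 0.3, 0.1]
width: 0.0
```

carry_out([
  [[-0.0026,0.0027,0],[0,0,0]],
  [[-0.0052,0.0056,0],[0,0,0]],
  [[-0.0052,0.0056,0],[0,0,0]],
])

```text
time_s: 11.25
position: [513.2, -80.8, 51.6]
tcp_rot: [[0.318, 0.948, -0.001], [0.948, -0.318, 0.005], [0.004, -0.003, -1.0]]
contact_force: [0.7, -0.4, -0.2]
width: 0.001
```

carry_out([
  [[-0.0016,0.003,0],[0,0,0]],
  [[-0.003,0.0065,0],[0,0,0]],
  [[-0.003,0.0065,0],[0,0,0]],
])

```text
time_s: 11.55
position: [509.8, -73.8, 51.5]
tcp_rot: [[0.318, 0.948, -0.002], [0.948, -0.318, 0.005], [0.004, -0.003, -1.0]]
contact_force: [0.3, -0.2, 0.9]
width: 0.002
```

```bash
python3 wing.py
```

```text
finger ang -141.2 r 31.4 wing px 1023 [-173.25770561    9.92593417   11.55832922]
```

carry_out([
  [[-0.0009,0.0037,0.0005],[0,0,0]],
  [[-0.0017,0.0074,0.0005],[0,0,0]],
  [[-0.0017,0.0074,0.0005],[0,0,0]],
])

```text
time_s: 11.9
position: [508.3, -66.7, 52.2]
tcp_rot: [[0.317, 0.948, -0.001], [0.948, -0.317, 0.004], [0.003, -0.003, -1.0]]
contact_force: [0.2, -2.4, -0.2]
width: -0.001
```

carry_out([
  [[-0.0002,0.002,0],[0,0,0]],
  [[-0.0004,0.004,0],[0,0,0]],
  [[-0.0004,0.004,0],[0,0,0]],
])

```text
time_s: 12.2
position: [508.6, -64.1, 52.5]
tcp_rot: [[0.316, 0.949, 0.0], [0.949, -0.316, 0.001], [0.001, -0.0, -1.0]]
contact_force: [0.4, -6.8, -1.1]
width: -0.004
```

```bash
python3 st.py;python3 wing.py
```

```text
12.2 [508.6 -64.1  52.5] cut [-28.87 -85.76] Fcut [ 2.6 -6.3] -1.09
finger ang -159.5 r 30.9 wing px 769 [-15.07623335  -7.0921833   -5.84364188]
```

There is firm, springy resistance now: 6.8 N tangentially at about 327° in total, which implies a start at 3.7 rad, within the allowed range. I'll back off and check that the nut rests there.

carry_out([
  [[-0.0016,-0.0048,0],[0,0,0]],
  [[-0.0032,-0.0095,0],[0,0,0]],
  [[-0.0181,-0.0065,0],[0,0,0]],
  [[-0.0181,-0.0065,0.03],[0,0,0]],
  [[-0.0145,0.0145,0.054],[0,0,0]],
  [[-0.0145,0.0145,0.054],[0,0,0]],
  [[-0.0145,0.0145,0.054],[0,0,0]],
])

```text
time_s: 12.95
position: [494.0, -49.3, 106.7]
tcp_rot: [[0.316, 0.949, 0.001], [0.949, -0.316, 0.001], [0.001, 0.0, -1.0]]
contact_force: [-0.2, -0.4, -0.1]
width: -0.001
```

```bash
python3 st.py;python3 wing.py
python3 - <<'E'
from h import *
c=manip.camera("wrist");save(c,"w3.png",None,1.5)
e,r,P=cloud(c);Q=tocut(P)-[0,-75]
m=(np.hypot(Q[...,0],Q[...,1])<34)&(P[...,2]>44)&(P[...,2]<75);v=Q[m]
w=cv2.fitLine(v.astype(np.float32),2,0,.01,.01).ravel();print("wing",np.degrees(np.arctan2(w[1],w[0]))%180,w[2:])
m&=(np.hypot(Q[...,0],Q[...,1])>18);print("wing top z",np.percentile(P[m][:,2],[50,90,97]))
E
```

```text
12.95 [494.  -49.3 106.7] cut [-47.38 -76.44] Fcut [-0.11 -0.41] -0.08
finger ang -177.9 r 48.2 wing px 738 [-175.4392504     1.68341288  178.75940407]
wing 0.2111172 [-0.96386045  0.21858163]
wing top z [61.01425608 64.97447331 65.7582516 ]
```

View pics/w3.png

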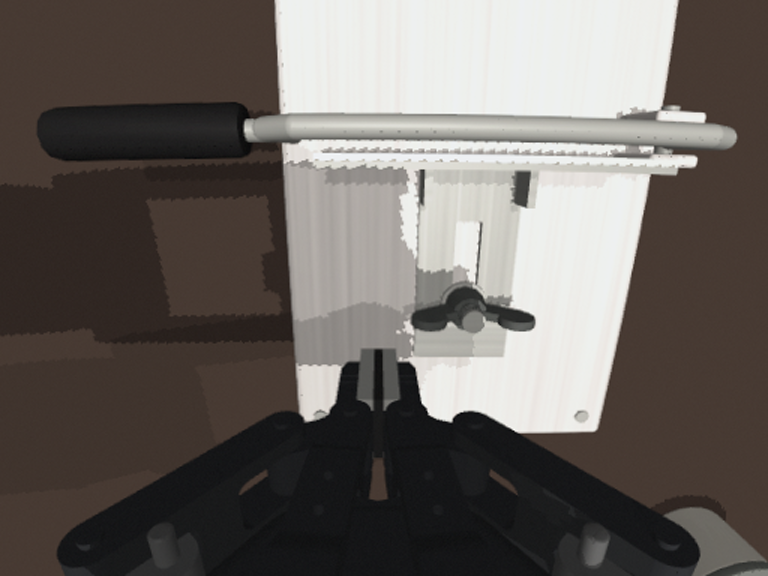

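The wings sprang back from about -8° to 0° (a line along x through (470,318)), so the nut is snug. The plate is still home in front of the bow. I'll withdraw upward and do a final check.

carry_out([
  [[0,0,0.04],[0,0,0]],
  [[0,0,0.08],[0,0,0]],
  [[-0.03,0.03,0.12],[0,0,0]],
  [[-0.06,0.07,0.14],[0,0,0]],
  [[-0.08,0.12,0.14],[0,0,0]],
  [[-0.09,0.17,0.14],[0,0,0]],
  [[-0.09,0.22,0.14],[0,0,0]],
  [[-0.09,0.27,0.14],[0,0,0]],
  [[-0.09,0.31,0.14],[0,0,0]],
  [[-0.09,0.31,0.14],[0,0,0]],
  [[-0.09,0.31,0.14],[0,0,0]],
])

```text
time_s: 14.15
position: [401.9, 261.0, 243.6]
tcp_rot: [[0.314, 0.949, -0.006], [0.949, -0.314, 0.0], [-0.002, -0.005, -1.0]]
contact_force: [0.0, 0.3, -0.3]
width: -0.001
```

```bash
python3 st.py
python3 - <<'E'
from h import *
c=manip.camera("top");m,l,st,X,P=pose(c)
mm=np.zeros_like(m);mm[130:260,190:350]=m[130:260,190:350]
print(cv2.minAreaRect(X[mm][:,:2].astype(np.float32)),wings(c))
Q=tocut(P);k=(abs(Q[...,0])<70)&(Q[...,1]>-60)&(Q[...,1]<8)&(P[...,2]>70)&(P[...,2]<88)
print("plate",k.sum(),np.percentile(Q[k][:,1],[5,50,95]))
cv2.imwrite("pics/end.png",cv2.resize(c["pixels"][:,:,::-1],(800,600)))
E
```

```text
14.15 [401.9 261.  243.6] cut [-234.53  187.64] Fcut [-0.07  0.3 ] -0.28
((563.5081176757812, 7.80194091796875), (338.3572998046875, 198.7050018310547), 71.21951293945312) (np.int64(58), array([-5.6669974 ,  0.92263067], dtype=float32), np.float32(179.31009))
plate 128 [0.15748564 2.9554333  5.91536809]
```

View pics/end.png

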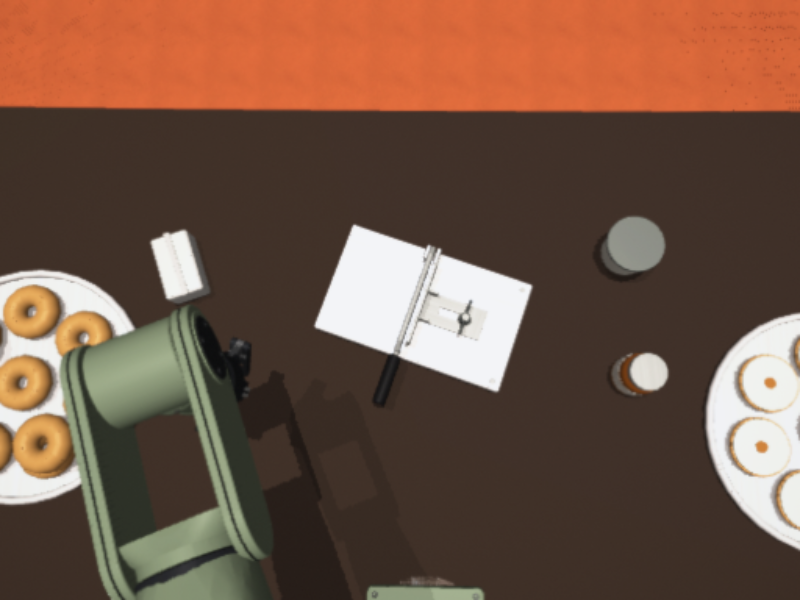

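In the final view the cutter is unmoved, with its corners still at (352,226) and (532,285). The plate is close behind the bow, the nut at (465,318) lies across the deck, and the arm is clear.

```bash
python3 -c "
from bench import manip
print(manip.sign_off())"
```

```text
the job is handed in; nothing more can be done
None
```

The cheese cutter is set for its thinnest slice and the job is handed in, at about 14 s of the 64 s allowed.

- **Stop plate:** I pushed it from behind with the shut fingertips until it would go no farther, at about 6.5 N. In the final top view it covers y = 0 to 6 mm, which is the home position.
- **Wing nut:** I turned it clockwise about 320° with light fingertip strokes until it resisted at about 7 N. When released, the wings sprang back about 8° and rested along the cutter's x axis, so it is snug. That implies a start of about 3.8 rad, within the stated range.
- **Surroundings:** the cutter's measured pose is the same as at the start and the bow is down. The brick, tub and jar look unmoved. The arm is clear of everything, with the tool force at about zero.
- **Not confirmed:** the mug is hidden behind the arm in the last picture. The arm passed well above that area, and the tool force read about zero at the end of that move.

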